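# Clamp the sloping tube of a mould jig with a U-bolt

### The job

The sloping tube of the green plaster-mould jig has lost its clamp. Take the larger U-bolt, the one with the orange grip, from the wooden rack, lower it over the tube so that both legs go down through the two holes of the yellow strap under the tube, and leave it fully home with its bow resting on the tube. Feel for the holes, because the strap slides stiffly along the tube and may be anywhere in its range; leave the small blue-gripped U-bolt in the rack and do not shift the jar, the scraper or the brush.

Things in the scene. Friction and masses are not known exactly. Their poses are not given: they have to be found in the camera images.
- ubolt: The U-bolt to fit: steel rod 8 mm thick, two straight legs 46 mm apart (centres) joined by a half-round bow, orange grip on the crown; about 0.25 kg. Origin midway between the leg tips, at their ends; z up along the legs to the bow, y from leg to leg, x square to the U's plane (a half turn about z looks the same). Inside of the crown at z = 69 mm. The tips taper over 3 mm to 6.2 mm.
- ubolt_grip (a point): Middle of the upright orange grip block, 97 mm above the leg tips; axes as ubolt. The block is 14 mm thick along x, 40 mm wide along y, 42 mm tall (75 to 117 mm above the tips).
- clamp_axis (a point): Fixed point on the axis of the jig's bare steel tube (30 mm diameter), 135 mm above the bench, at the middle of the strap's range. x along the tube, uphill (slope 0.35 rad, about 20 degrees, rising away from the robot); y level across the tube; z square to the tube, upwards: the U-bolt goes in along -z, its legs at y = +23 and -23 mm. Nothing near here stands above the tube.
- strap_range (a point): Fixed point 18 mm under clamp_axis, level with the top of the yellow strap; same axes. The strap is a plate 80 x 84 x 16 mm (x, y, z) with two through holes, 10 mm wide, at y = +23 and -23 mm. It slides along x only: its holes are anywhere from x = -16 to +16 mm of here, not reported. Sliding it takes about 9 N; lighter pushes leave it in place.
- home (a point): Fixed point 54 mm under clamp_axis (square to the tube), same axes: the height of the U-bolt's leg tips when its bow rests on the tube. Along x the U-bolt ends where the strap's holes are.
- jig: The mould jig, fixed to the bench: green base plate 440 x 120 x 12 mm with two green posts (about 115 mm below and 125 mm above the clamping point along the tube), the sloping tube, and at its far upper end, 240 mm up the tube, a red block (40 mm) with a template over a white plaster mould. Origin on the bench straight below clamp_axis; x towards the mould, z up.
- rack: Fixed wooden rack block, 60 x 220 x 45 mm (x, y, z), origin at the centre of its underside. Two slots in a row along y, centres at y = -53 and +53 mm, each 11 x 66 mm and 38 mm deep (floor 7 mm above the bench). Each holds one U-bolt upright, its y along the rack's y; either may be in either slot. Pull straight up 40 mm to clear.
- small_ubolt: The smaller U-bolt with the blue grip, legs 33 mm apart, too narrow for the tube; stands in the other slot of the rack and stays there. Same height and same frame as ubolt.
- jar: Amber glass jar, 70 mm across, 110 mm tall; origin at the centre of its underside. Leave alone.
- scraper: Steel clay scraper with a dark wooden handle, 170 mm long, lying on the bench between jig and rack; x along its length. Leave alone.
- glaze_brush: Wooden-handled brush, 180 mm long, lying on the bench; x along its length. Leave alone.

How it is judged:
On the way:
1. the U-bolt is lowered, not dropped, over the tube, a leg on either side, its tips between the tube's top and the strap (x of ubolt in the frame of clamp_axis between -0.03 and 0.03 m and y of ubolt in the frame of clamp_axis between -0.008 and 0.008 m and z of ubolt in the frame of clamp_axis between -0.032 and 0.012 m), for 0.1 s.
At the end, for the whole second after the job is handed in: The orange U-bolt is released, at rest, both legs through the strap: tips 49 to 58 mm below the tube's axis (square to it), within 20 mm along the tube of mid-range and 5 mm sideways, legs within 0.2 rad of square to the tube, its plane within 0.2 rad of square across it (x of ubolt in the frame of clamp_axis between -0.02 and 0.02 m and y of ubolt in the frame of clamp_axis between -0.005 and 0.005 m and z of ubolt in the frame of clamp_axis between -0.058 and -0.049 m and angle between the z axis of ubolt and the z axis of clamp_axis, either way round below 0.2 rad and angle between the x axis of ubolt and the x axis of clamp_axis, either way round below 0.2 rad and linear speed of ubolt below 0.02 m/s and angular speed of ubolt below 0.2 rad/s); the robot touches nothing.
It fails at once if the small blue-gripped U-bolt is moved more than 40 mm from where it stood (distance of small_ubolt from where it was at the start of the episode above 0.04 m).
It fails at once if a bystander (jar, scraper, brush) is moved more than 40 mm (distance of any of jar, scraper, glaze_brush from where it was at the start of the episode above 0.04 m).
It also fails if it takes over 72 s, if anything falls off the work surface, if the arm or the gripper's body presses on something with over 40 N, if the wrist force passes 120 N, or if a joint passes its speed limit or range.

### The arm

A 6-joint arm with a two-finger parallel gripper is mounted at the origin on the work surface. World frame = base frame: x ahead of the robot, y to its left, z up, the work surface at z = 0. Lengths are in m, angles in rad, forces in N, time in s.
With the tool pointing down it reaches from about 0.325 to 0.85 m from the base axis. Payload 4.4 kg.
Tool frame: the origin (TCP) lies midway between the tips of the shut fingers; the grasp point (between the pads) lies 19 mm behind it; x points along the fingers, y is the direction in which the jaws open and shut, and the axes are right-handed (so a half turn about x gives the same grasp; the last joint's range is limited). The gripper opens to 94 mm and grips with 3 to 60 N. Pads are 16 mm wide; open, the fingers measure 119 mm over their backs; the gripper's body (75 mm by 177 mm) begins 78 mm behind the grasp point.
Start: joints at [1.046, 0.207, 1.542, -0, 1.393, -0.15], TCP at [0.21, 0.535, 0.205] pointing down, gripper open.
Joint ranges: [-2.73, 2.73], [-0.86, 2.22], [0.23, 2.46], [-1.11, 4.25], [0.08, 2.63], [-2.82, 2.82]. Speed limits (rad/s): [2.79, 2.79, 3.14, 3.14, 3.14, 3.14].

### API

Orientations are given as a unit quaternion [w, x, y, z].
In Python, from plant import robot, camera gives the robot as it stands. The module is installed in compiled form; this text tells all that it offers.
- The arm moves only by the tool play_rows, never from a script. Its argument "rows" is a list of rows, each a list of 3 entries, a list of its own where there are three numbers: the turn, a rotation vector about the world's x, y, z in degrees, then the shift along the world's x, y, z in cm, then the opening, from -1 (shut) to 1 (fully open), so that 0 is half open. In form: [[[ax, ay, az], [dx, dy, dz], fingers], ...]. A call has 1 to 10 rows; each row is the pose to reach, as a shift and turn from the pose commanded when the call began; what a row does not reach only later rows make up. A row lasts 1/10 s, in which the tool goes at most 50 mm and 8.59 degrees, less where a joint would pass 70% of its speed; a pose out of reach is approached as far as the arm can. A call with a gripper value outside its range is refused whole. The fingers move at their own pace and stop on an object; "newtons" is the grip in N (left out, the last holds). Time passes only in rows, so rows that repeat a pose let the fingers close. It gives the time, the measured TCP pose, the force and the opening at its end, in the units of the state.
- robot.get_obs(): the state, without advancing time (a new reading comes with each control period).
- camera(name): name is "scene" or "side" or "wrist"; returns a dict with "image" (480x640x3 uint8, red, green, blue), "range_z" (480x640 float32, m along the optical axis (not along the pixel's ray), 0 where there is no reading), "mtx" (3x3 intrinsics, pixels), "origin" and "attitude" of the camera in the world; the wrist camera has in their place "tool_from_camera" (4x4, takes a point from camera to tool coordinates, whose origin is the TCP and whose axes are the tool frame's). Camera axes: x right, y down, z forward; pixel columns grow to the right and rows downward; lengths in m; the calibration is good to about 2 mm. A picture is of the moment at which its call begins: read the wrist's pose just before it.
- robot.finish_job(): hands the job in, once; it reports no verdict.
The state is a dict: "time": time; "qpos": joint angles; "joint_vel": joint speeds; "effort": joint torques, N m; "ee_pos": TCP position; "orientation": TCP orientation; "ft_force": force on the tool from outside, world axes, zero at the start; "moment": the same for the moment, N m; "opening": opening from 0.0 (shut) to 1.0 (fully open).
Only numpy, scipy, OpenCV 4.12 (cv2) and the standard library are available. Lean on these libraries where they do the work, as an engineer would, in place of code of your own. Each camera call takes 0.05 s, during which the arm holds its last target.

## Working session

There is one attempt and no reset: what is moved stays moved. The work goes in short steps, Python scripts to look and compute and a tool call to move; the robot and the scene stay as the last step left them, time stands still between calls to the robot, and variables do not carry over. Pictures are saved under pics/ and viewed, and the job is handed in when it is done.

Besides the shell and the picture viewer there is one more tool, called after "Emit:" in YAML: its name, and indented under it one key for each argument. play_rows: Moves the arm, as the interface text tells. Its arguments: {"type":"object","properties":{"rows":{"type":"array"},"newtons":{"type":"number"}},"required":["rows"]}

```bash
mkdir -p pics
cat > h.py <<'E'
import numpy as np, cv2
from scipy.spatial.transform import Rotation as R
from plant import robot, camera
def quat(q): return R.from_quat([q[1],q[2],q[3],q[0]])
def grab(name,fn):
    o=robot.get_obs(); c=camera(name)
    cv2.imwrite('pics/'+fn+'.png',c['image'][:,:,::-1])
    K=np.array(c['mtx']);z=c['range_z'];v,u=np.mgrid[0:480,0:640]
    P=np.stack([(u-K[0,2])/K[0,0]*z,(v-K[1,2])/K[1,1]*z,z],-1)
    if name=='wrist':
        T=np.array(c['tool_from_camera']);P=P@T[:3,:3].T+T[:3,3]
        P=P@quat(o['orientation']).as_matrix().T+np.array(o['ee_pos'])
    else:
        a=np.array(c['attitude']); M=a if a.shape==(3,3) else quat(a).as_matrix()
        P=P@M.T+np.array(c['origin'])
    P[z==0]=np.nan
    np.savez('pics/'+fn+'.npz',P=P,im=c['image'])
    return c,P
E
python3 - <<'E'
from h import *
for n in ['scene','side','wrist']:
    c,P=grab(n,n+'0'); print(n,c['mtx'],c.get('origin'),c.get('attitude'))
print(robot.get_obs())
E
```

```text
scene [[558.14953306   0.         329.43832092]
 [  0.         558.14953306 245.60900871]
 [  0.           0.           1.        ]] [ 1.03350259 -0.81404438  0.96497807] [-0.39261615  0.87168483  0.27147109 -0.11100248]
side [[458.06783744   0.         317.7788433 ]
 [  0.         458.06783744 240.67934725]
 [  0.           0.           1.        ]] [0.06796114 0.63322066 0.91258286] [ 0.1103042  -0.28260433  0.88399554 -0.35569601]
wrist [[417.36778722   0.         314.1744381 ]
 [  0.         417.36778722 237.87583115]
 [  0.           0.           1.        ]] None None
{'time': 0.15, 'qpos': array([ 1.04648993e+00,  2.07256094e-01,  1.54261364e+00, -2.61668889e-05,
        1.39349342e+00, -1.50514065e-01]), 'joint_vel': array([-0.0001619 , -0.001802  , -0.00297766,  0.00082694,  0.00133995,
       -0.00073838]), 'effort': array([-5.64560128e-05, -3.71311104e+01, -2.81814927e+01,  6.97294017e-02,
        3.27429967e-02, -1.00680320e-04]), 'ee_pos': array([0.20967104, 0.53473956, 0.20454523]), 'orientation': array([ 0.69459441,  0.13079217,  0.69499167, -0.13197954]), 'ft_force': array([-0.15673277, -0.34669814, -0.89478429]), 'moment': array([0.01534459, 0.02691316, 0.01473945]), 'opening': 1.003672434138012}
```

View pics/scene0.png

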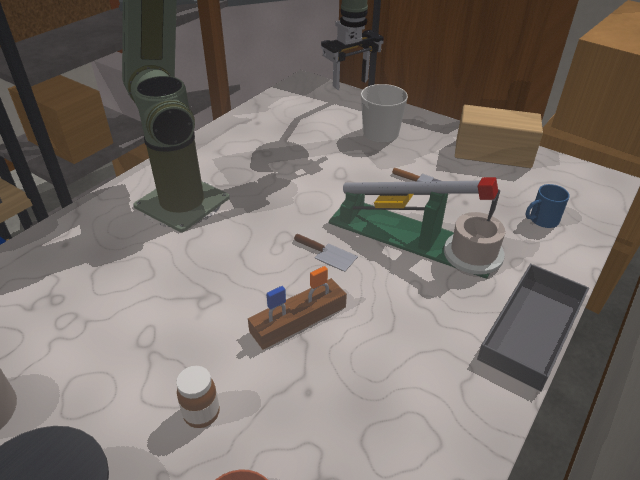

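View pics/side0.png

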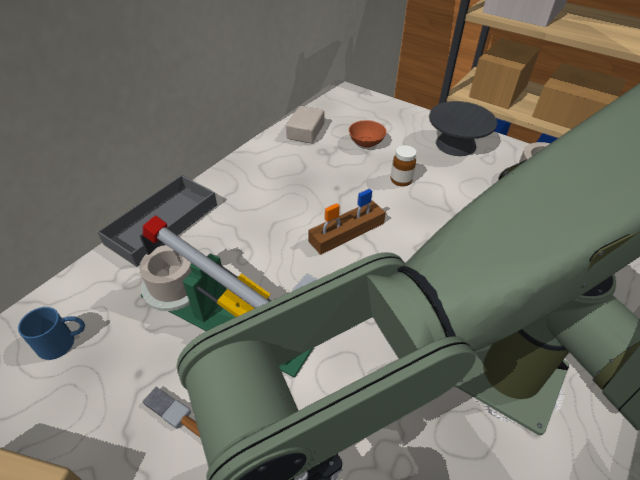

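View pics/wrist0.png

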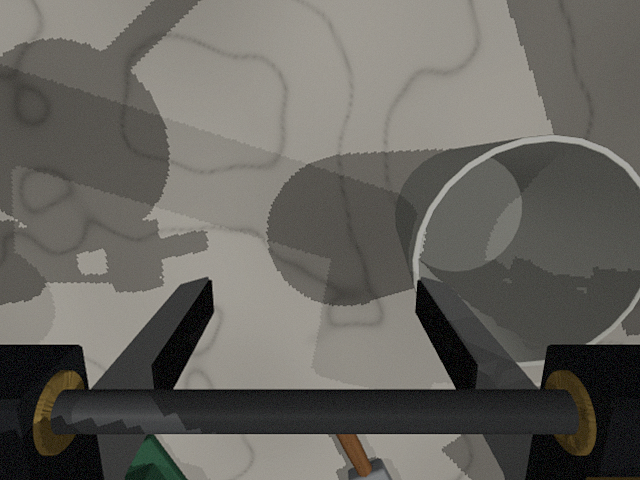

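The scene view shows the orange grip at (318,278), blue at (276,297), rack around (298,312), tube from (348,187) to (480,187), and yellow strap at (393,200). The side view shows both grips and the strap's top at (245,300). Next I'll measure them.

```bash
cat > m.py <<'E'
from h import *
for n in ['scene','side']:
    d=np.load(f'pics/{n}0.npz');P=d['P'];im=d['im'];hsv=cv2.cvtColor(im,cv2.COLOR_RGB2HSV)
    H,S,V=[hsv[...,i].astype(int) for i in range(3)]
    v,u=np.mgrid[0:480,0:640]
    ok=~np.isnan(P[...,0])
    def box(nm,m):
        m=m&ok
        if m.sum()<5: print(n,nm,'none');return None
        m=m.astype(np.uint8);k,l,st,_=cv2.connectedComponentsWithStats(m);i=1+np.argmax(st[1:,4]);m=l==i
        p=P[m];print(n,nm,m.sum(),'px',u[m].mean().round(),v[m].mean().round(),'mean',p.mean(0).round(4),'lo',np.percentile(p,2,axis=0).round(4),'hi',np.percentile(p,98,axis=0).round(4))
        return p
    inb=(P[...,0]>.2)&(P[...,0]<1.1)&(abs(P[...,1])<.7)&(P[...,2]>.005)
    o=box('orange',inb&(H>5)&(H<14)&(S>200)&(V>150)&(P[...,2]>.07))
    b=box('blue',inb&(H>108)&(H<125)&(S>120)&(P[...,2]>.07)&(P[...,0]<.75))
    y=box('yellow',inb&(H>20)&(H<28)&(S>200)&(V>120))
    r=box('red',inb&((H<3)|(H>177))&(S>200)&(P[...,2]>.15))
    g=box('green',inb&(H>65)&(H<85)&(S>80)&(P[...,0]>.3)&(P[...,2]<.02))
    # rack top
    w=box('racktop',inb&(P[...,2]>.041)&(P[...,2]<.049)&(H<14)&(S>80)&(P[...,1]<0))
    if w is not None:
        print(cv2.minAreaRect((w[:,:2]*1000).astype(np.float32)))
    if b is not None and o is not None: 
        q=o.mean(0)-b.mean(0);print('dir',q,np.degrees(np.arctan2(q[1],q[0])))
    for nm,p in (('o',o),):
        print(cv2.minAreaRect((p[:,:2]*1000).astype(np.float32)))
        e,vv=np.linalg.eigh(np.cov(p.T));print(e,vv.T)
E
python3 m.py
```

```text
scene orange 10 px 322.0 269.0 mean [ 0.5494 -0.0999  0.124 ] lo [ 0.546  -0.1074  0.1227] hi [ 0.5523 -0.0914  0.1266]
scene blue 79 px 275.0 291.0 mean [ 0.5085 -0.208   0.1236] lo [ 0.499  -0.2239  0.1196] hi [ 0.5176 -0.1913  0.1273]
scene yellow 49 px 390.0 201.0 mean [0.5478 0.2014 0.1192] lo [0.5151 0.1962 0.1081] hi [0.58   0.2095 0.1332]
scene red none
scene green 937 px 397.0 226.0 mean [0.5554 0.2488 0.0116] lo [0.479  0.2081 0.0074] hi [0.6153 0.2926 0.0157]
scene racktop 1367 px 295.0 309.0 mean [ 0.5279 -0.1664  0.0448] lo [ 0.4699 -0.2589  0.0415] hi [ 0.5836 -0.0571  0.0483]
((526.3114013671875, -157.15386962890625), (221.0862274169922, 64.85294342041016), 68.78614807128906)
dir [0.04087396 0.10817439 0.00041794] 69.30080405908984
((549.11083984375, -99.40547180175781), (16.0123233795166, 5.415813446044922), 66.5647964477539)
[7.58549718e-07 3.84662822e-06 2.87936144e-05] [[-0.49559356  0.11977338  0.86025657]
 [-0.83142294  0.2210813  -0.50976363]
 [-0.25124276 -0.96787261 -0.00998413]]
side orange 2 px 338.0 204.0 mean [ 0.5337 -0.1204  0.1236] lo [ 0.5319 -0.1208  
[... 321 characters left out ...]
 lo [0.736  0.2452 0.1979] hi [0.7664 0.2833 0.2372]
side green 704 px 205.0 317.0 mean [0.6342 0.2827 0.0113] lo [0.5857 0.2426 0.0073] hi [0.7007 0.3144 0.0171]
side racktop 187 px 361.0 216.0 mean [ 0.5032 -0.1959  0.0439] lo [ 0.4638 -0.2503  0.0412] hi [ 0.5483 -0.1487  0.0472]
((504.5899353027344, -200.3519287109375), (128.79653930664062, 59.2584114074707), 59.977142333984375)
dir [0.03300205 0.08195218 0.01688173] 68.06540965194958
((533.7215576171875, -120.35858154296875), (3.8572895526885986, 0.0), 166.18637084960938)
[-2.21320925e-22  6.37699976e-23  7.78178108e-06] [[-0.30857157 -0.81665454  0.48770785]
 [-0.0574861   0.52780199  0.84741986]
 [ 0.94946245 -0.23345325  0.20981097]]
```

```bash
cat > tube.py <<'E'
from h import *
from scipy.optimize import least_squares
import sys
def tube(names):
  A=[]
  for n in names:
    d=np.load(f'pics/{n}.npz');P=d['P'];im=d['im'];hsv=cv2.cvtColor(im,cv2.COLOR_RGB2HSV)
    S=hsv[...,1].astype(int)
    p0=np.array([.525,.235,.135]) 
    m=(S<70)&(P[...,0]>.36)&(P[...,0]<.74)&(P[...,1]>.15)&(P[...,1]<.34)
    l=.135+(P[...,0]-.53)*np.tan(.35)
    m&=(abs(P[...,2]-l)<.03)
    A.append(P[m]);print(n,m.sum())
  best={}
  for nm,p in list(zip(names,A))+([('all',np.vstack(A))] if len(A)>1 else []):
    if len(p)<30: continue
    def f(x,q=p):
        a=np.array([np.cos(x[1])*np.cos(.35),np.sin(x[1])*np.cos(.35),np.sin(.35)])
        c=np.array([x[2],x[0],.135]); w=q-c
        return np.linalg.norm(w-np.outer(w@a,a),axis=1)-.015
    r=least_squares(f,[.235,.05,.525],loss='soft_l1',f_scale=.002)
    print(nm,r.x.round(4),'yaw',np.degrees(r.x[1]),np.median(abs(f(r.x))), 'y0,yaw,x0 at z=.135')
    best[nm]=r.x
  return best
if __name__=='__main__': tube(sys.argv[1:])
E
python3 tube.py scene0 side0
```

```text
scene0 1877
side0 1762
scene0 [0.238  0.112  0.5366] yaw 6.41440656951134 0.001598699976830301 y0,yaw,x0 at z=.135
side0 [0.2368 0.111  0.5334] yaw 6.358265848550506 0.0008840265149767197 y0,yaw,x0 at z=.135
all [0.2375 0.1108 0.5348] yaw 6.3456070496983505 0.0012269982712368073 y0,yaw,x0 at z=.135
```

Emit:
play_rows:
  rows:
    - [[0,0,0],[2,-5,3],1]
    - [[0,0,0],[4,-10,6],1]
    - [[0,0,0],[7,-15,9],1]
    - [[0,0,0],[10,-19,11],1]
    - [[0,0,0],[13,-23,13],1]
    - [[0,0,0],[15,-26,15],1]
    - [[0,0,0],[17,-29,17],1]
    - [[0,0,0],[17,-29,17],1]
    - [[0,0,0],[17,-29,17],1]

```text
time: 1.05
ee_pos: [0.3823, 0.2433, 0.3776]
orientation: [0.696, 0.134, 0.693, -0.133]
ft_force: [-0.7, -0.1, -0.8]
opening: 1.001
```

Run:
```python
from h import *
c,P=grab('wrist','w1'); print(np.array(c['tool_from_camera']).round(3))
o=robot.get_obs();M=quat(o['orientation']).as_matrix();print(M.round(3),o['qpos'].round(3))
```

```text
[[ 0.001 -0.265  0.964 -0.18 ]
 [ 1.    -0.    -0.001 -0.001]
 [ 0.     0.964  0.265 -0.077]
 [ 0.     0.     0.     1.   ]]
[[ 0.001  0.368  0.93 ]
 [ 0.001  0.93  -0.368]
 [-1.     0.001  0.001]] [ 0.379 -0.142  1.557  0.     1.726 -0.815]
```

View pics/w1.png

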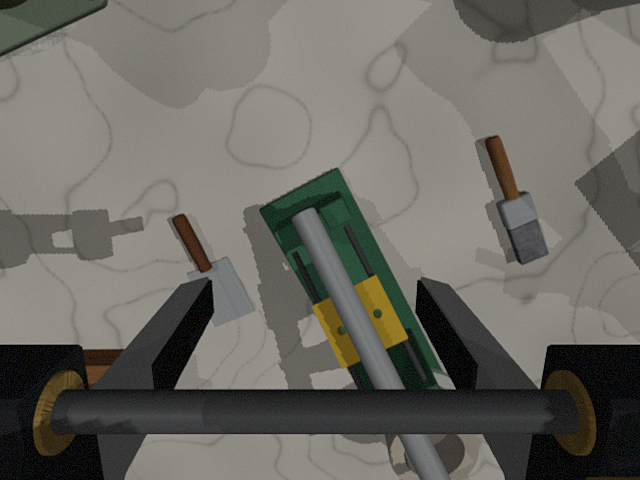

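The wrist view shows the yellow strap with both holes visible, at about (342,330) and (378,314). I'll measure the tube, strap and holes here.

```bash
cat > strap.py <<'E'
from h import *
from tube import tube
import sys
def strap(fn,x):
    d=np.load(f'pics/{fn}.npz');P=d['P'];im=d['im'];hsv=cv2.cvtColor(im,cv2.COLOR_RGB2HSV)
    H,S,V=[hsv[...,i].astype(int) for i in range(3)]
    Rc=R.from_euler('ZY',[x[1],-.35]).as_matrix(); c=np.array([x[2],x[0],.135])
    Q=(P-c)@Rc
    m=(H>18)&(H<30)&(S>150)&(V>50)&(abs(Q[...,2]+.018)<.006)&(abs(Q[...,0])<.08)&(abs(Q[...,1])<.06)
    q=Q[m];lo,hi=np.percentile(q,1,axis=0),np.percentile(q,99,axis=0);print(fn,'strap',m.sum(),lo.round(4),hi.round(4),'mid',((lo+hi)/2).round(4),'zmed',np.median(q[:,2]).round(4))
    # holes: non-yellow inside the plate; intersect pixel rays at plate plane approx via neighbouring yellow depths
    yel=((H>18)&(H<30)&(S>150)&(V>50)).astype(np.uint8)
    v,u=np.mgrid[0:480,0:640]
    for s in (1,-1):
        w=m&(Q[...,1]*s>.017)
        if w.sum()<50: continue
        pts=np.argwhere(w); 
        hull=cv2.convexHull(pts[:,::-1].astype(np.int32)); mk=np.zeros((480,640),np.uint8);cv2.fillConvexPoly(mk,hull,1)
        mk=cv2.erode(mk,np.ones((5,5)))
        h=(mk>0)&(yel==0)
        k,l,st,ce=cv2.connectedComponentsWithStats(h.astype(np.uint8))
        # affine fit pixel->Q
        A=np.c_[u[w],v[w],u[w]**2,v[w]**2,u[w]*v[w],np.ones(w.sum())]
        co=np.linalg.lstsq(A,Q[w],rcond=None)[0]
        for i in range(1,k):
            if st[i,4]>15:
                a,b=ce[i];print(' hole',s,st[i,4],(a.round(1),b.round(1)),(np.array([a,b,a*a,b*b,a*b,1])@co).round(4))
if __name__=='__main__':
    fn=sys.argv[1]
    b=tube([fn])
    strap(fn,b[fn]); strap(fn,[.2375,.1108,.5345]);
E
python3 strap.py w1
sed -i 's/^  return best/  return best/' tube.py; python3 tube.py scene0 side0 w1
```

```text
w1 6631
w1 [0.2356 0.1106 0.5285] yaw 6.337246364075072 0.0004534795326965966 y0,yaw,x0 at z=.135
w1 strap 3048 [-0.0372 -0.0408 -0.0204] [ 0.0414  0.0418 -0.0157] mid [ 0.0021  0.0005 -0.0181] zmed -0.0177
 hole 1 46 (np.float64(376.7), np.float64(312.3)) [ 0.0012  0.0235 -0.0177]
 hole -1 28 (np.float64(340.8), np.float64(329.5)) [ 0.0013 -0.0228 -0.0178]
w1 strap 3052 [-0.043  -0.042  -0.0183] [ 0.0356  0.0406 -0.0136] mid [-0.0037 -0.0007 -0.016 ] zmed -0.0156
 hole 1 41 (np.float64(377.0), np.float64(312.2)) [-0.0045  0.0227 -0.0156]
 hole -1 28 (np.float64(340.8), np.float64(329.5)) [-0.0045 -0.024  -0.0157]
scene0 1877
side0 1762
w1 6631
scene0 [0.238  0.112  0.5366] yaw 6.41440656951134 0.001598699976830301 y0,yaw,x0 at z=.135
side0 [0.2368 0.111  0.5334] yaw 6.358265848550506 0.0008840265149767197 y0,yaw,x0 at z=.135
w1 [0.2356 0.1106 0.5285] yaw 6.337246364075072 0.0004534795326965966 y0,yaw,x0 at z=.135
all [0.2361 0.1121 0.5299] yaw 6.4232699703577545 0.0007385409243842005 y0,yaw,x0 at z=.135
```

Emit:
play_rows:
  rows:
    - [[0,0,-8.5],[2,-4,0],1]
    - [[0,0,-17],[4,-8,0],1]
    - [[0,0,-25.5],[6,-12,0],1]
    - [[0,0,-34],[8,-16,-2],1]
    - [[0,0,-42.5],[10,-20,-4],1]
    - [[0,0,-51],[12,-24,-6],1]
    - [[0,0,-59.5],[14,-28,-7.5],1]
    - [[0,0,-68],[15,-31,-9],1]
    - [[0,0,-76.5],[16,-34,-10],1]
    - [[0,0,-85],[16.5,-36,-10.5],1]

```text
time: 2.1
ee_pos: [0.5443, -0.1144, 0.267]
orientation: [-0.42, -0.567, -0.424, 0.568]
ft_force: [0.1, 0.6, 0.0]
opening: 0.998
```

Emit:
play_rows:
  rows:
    - [[0,0,-4.5],[0,0,0],1]
    - [[0,0,-4.5],[0,0,0],1]
    - [[0,0,-4.5],[0,0,0],1]

```text
time: 2.4
ee_pos: [0.5447, -0.1131, 0.2695]
orientation: [-0.401, -0.582, -0.403, 0.582]
ft_force: [0.9, 0.2, 0.6]
opening: 1.0
```

Run:
```python
from h import *
c,P=grab('wrist','w2')
o=robot.get_obs();M=quat(o['orientation']).as_matrix();print(M.round(3),o['qpos'].round(3),o['ee_pos'])
```

```text
[[-0.001  0.935 -0.354]
 [ 0.001 -0.354 -0.935]
 [-1.    -0.001 -0.   ]] [-3.610e-01  1.250e-01  1.503e+00  0.000e+00  1.515e+00  1.000e-03] [ 0.5447793  -0.11324949  0.26988405]
```

View pics/w2.png

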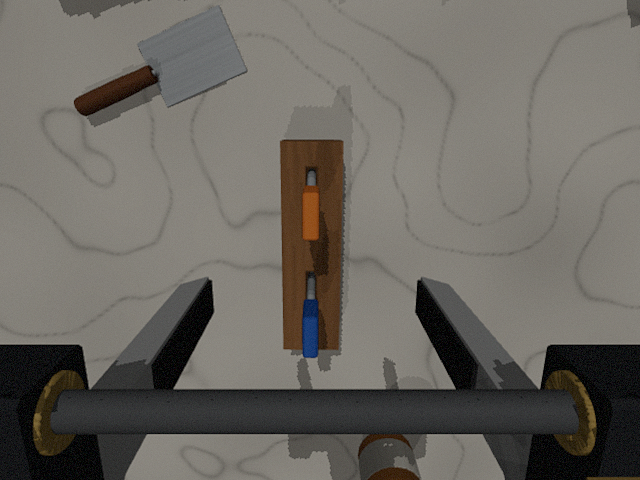

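Orange grip at (311,212), blue at (311,328), rack axis almost vertical in the image. So the jaws already line up with the thin side of the grip.

```bash
cat > grip.py <<'E'
from h import *
d=np.load('pics/w2.npz');P=d['P'];im=d['im'];hsv=cv2.cvtColor(im,cv2.COLOR_RGB2HSV);H,S=hsv[...,0],hsv[...,1]
for nm,m in (('orange',(H>5)&(H<16)&(S>190)&(P[...,2]>.1)&(P[...,2]<.14)),('blue',(H>105)&(H<125)&(S>150)&(P[...,2]>.1)),('top',(P[...,2]>.04)&(P[...,2]<.051)&(S>60))):
    p=P[m];z=np.median(p[:,2]);t=p
    r=cv2.minAreaRect((t[:,:2]*1000).astype(np.float32));print(nm,len(t),z.round(4),p[:,2].max().round(4),r)
E
python3 grip.py
```

```text
orange 866 0.1246 0.1271 ((543.7535400390625, -107.59454345703125), (39.07240676879883, 13.815296173095703), 69.0259017944336)
blue 2311 0.3372 0.3931 ((531.0372924804688, -155.28260803222656), (155.32366943359375, 128.70510864257812), 69.40681457519531)
top 10076 0.046 0.0491 ((523.9752807617188, -159.14797973632812), (220.4376678466797, 60.13075256347656), 68.96875)
```

Emit:
play_rows:
  rows:
    - [[0,0,-0.2],[-0.1,0.5,-4],1]
    - [[0,0,-0.2],[-0.1,0.5,-8],1]
    - [[0,0,-0.2],[-0.1,0.5,-11.5],1]
    - [[0,0,-0.2],[-0.1,0.5,-14.5],1]
    - [[0,0,-0.2],[-0.1,0.5,-16.5],1]
    - [[0,0,-0.2],[-0.1,0.5,-18],1]
    - [[0,0,-0.2],[-0.1,0.5,-18.2],1]
    - [[0,0,-0.2],[-0.1,0.5,-18.2],1]
  newtons: 40

```text
time: 3.25
ee_pos: [0.5443, -0.1094, 0.0888]
orientation: [0.4, 0.583, 0.4, -0.583]
ft_force: [0.3, 0.9, 1.2]
opening: 1.002
```

Run:
```python
from h import *
o=robot.get_obs();print(o['ee_pos'],quat(o['orientation']).as_matrix().round(3))
```

```text
[ 0.54432905 -0.10940942  0.08880009] [[ 0.     0.933 -0.359]
 [-0.    -0.359 -0.933]
 [-1.     0.    -0.   ]]
```

Emit:
play_rows:
  rows:
    - [[0,0,0],[-0.1,0.2,0],0.5]
    - [[0,0,0],[-0.1,0.2,0],-0.2]
    - [[0,0,0],[-0.1,0.2,0],-1]
    - [[0,0,0],[-0.1,0.2,0],-1]
    - [[0,0,0],[-0.1,0.2,0],-1]
    - [[0,0,0],[-0.1,0.2,0],-1]
    - [[0,0,0],[-0.1,0.2,0],-1]
    - [[0,0,0],[-0.1,0.2,0],-1]
  newtons: 40

```text
time: 4.05
ee_pos: [0.5429, -0.1077, 0.0884]
orientation: [-0.4, -0.583, -0.4, 0.583]
ft_force: [0.0, -0.7, -0.2]
opening: 0.36
```

Emit:
play_rows:
  rows:
    - [[0,0,0],[0,0,0],-1]
    - [[0,0,0],[0,0,0],-1]
    - [[0,0,0],[0,0,0],-1]
    - [[0,0,0],[0,0,0],-1]
    - [[0,0,0],[0,0,0],-1]
    - [[0,0,0],[0,0,0],-1]
  newtons: 50

```text
time: 4.65
ee_pos: [0.543, -0.1077, 0.0884]
orientation: [-0.4, -0.583, -0.4, 0.583]
ft_force: [-0.0, -0.8, -0.5]
opening: 0.145
```

Emit:
play_rows:
  rows:
    - [[0,0,0],[0,0,1],-1]
    - [[0,0,0],[0,0,2.5],-1]
    - [[0,0,0],[0,0,4],-1]
    - [[0,0,0],[0,0,6],-1]
    - [[0,0,0],[0,0,9],-1]
    - [[0,0,0],[0,0,12],-1]
    - [[0,0,0],[0,0,15],-1]
    - [[0,0,0],[0,0,18],-1]
    - [[0,0,0],[0,0,20],-1]
    - [[0,0,0],[0,0,20],-1]

```text
time: 5.65
ee_pos: [0.5451, -0.1084, 0.2941]
orientation: [0.403, 0.585, 0.397, -0.581]
ft_force: [0.5, 0.2, -3.5]
opening: 0.149
```

Run:
```python
from h import *
c,P=grab('wrist','w3');c,P=grab('scene','s3')
o=robot.get_obs();print(o['ee_pos'],o['opening'],o['ft_force'],quat(o['orientation']).as_matrix().round(3))
a=cv2.imread('pics/w3.png');b=cv2.imread('pics/s3.png')
cv2.imwrite('pics/c3.png',np.hstack([cv2.resize(a,(400,300)),cv2.resize(b[150:390,200:520],(400,300))]))
```

```text
[ 0.54280301 -0.10763319  0.28903293] 0.143375363075205 [ 0.21761753  0.5677069  -2.82715844] [[ 0.001  0.933 -0.36 ]
 [-0.    -0.36  -0.933]
 [-1.     0.001  0.   ]]
```

View pics/c3.png

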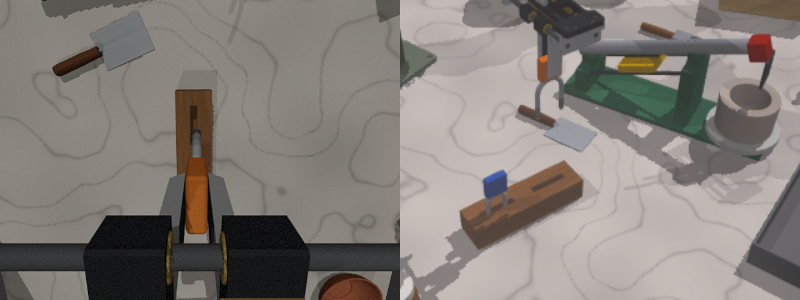

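```bash
cat > tgt.py <<'E'
from h import *
import sys
np.set_printoptions(suppress=True)
def plan(x0,y0,yaw,q,cur=None):
    """q: desired TCP in clamp frame (c=[x0,y0,.135])"""
    Rc=R.from_euler('ZY',[yaw,-.35]).as_matrix();c=np.array([x0,y0,.135])
    D=np.c_[-Rc[:,2],Rc[:,0],-Rc[:,1]]
    o=robot.get_obs();M=quat(o['orientation']).as_matrix();p=np.array(o['ee_pos'])
    t=c+Rc@np.array(q)
    print('turn deg',np.degrees(R.from_matrix(D@M.T).as_rotvec()).round(2),'shift cm',((t-p)*100).round(2),'TCP in clamp mm',((p-c)@Rc*1000).round(2))
    print('ft clamp',(np.array(o['ft_force'])@Rc).round(1),'xc',Rc[:,0].round(3),'zc',Rc[:,2].round(3),'t',o['time'],'open',o['opening'])
if __name__=='__main__':
    plan(.5285,.2356,.1106,[float(a)/1000 for a in sys.argv[1:4]])
E
python3 tgt.py 1.5 0 140
```

```text
turn deg [ -2.6  -20.03  27.17] shift cm [-6.06 33.81 -2.2 ] TCP in clamp mm [  30.58 -342.71  152.81]
ft clamp [-0.7  0.5 -2.8] xc [0.934 0.104 0.343] zc [-0.341 -0.038  0.939] t 5.75 open 0.143375363075205
```

Emit:
play_rows:
  rows:
    - [[-0.4,-3,4],[-1,4,1],-1]
    - [[-0.8,-6,8],[-2,8,1.5],-1]
    - [[-1.2,-9,12.2],[-3,12.5,1.5],-1]
    - [[-1.6,-12,16.3],[-4,17,1],-1]
    - [[-2,-15,20.4],[-5,21.5,0],-1]
    - [[-2.3,-17.5,23.8],[-5.5,26,-1],-1]
    - [[-2.6,-20,27.2],[-6,29.5,-1.8],-1]
    - [[-2.6,-20,27.2],[-6,32.5,-2],-1]
    - [[-2.6,-20,27.2],[-6,33.8,-2.2],-1]
    - [[-2.6,-20,27.2],[-6,33.8,-2.2],-1]

```text
time: 6.75
ee_pos: [0.4804, 0.2315, 0.2632]
orientation: [0.601, 0.553, 0.44, -0.374]
ft_force: [-0.6, -0.9, -2.3]
opening: 0.148
```

Emit:
play_rows:
  rows:
    - [[0,0,0],[0,0,0],-1]
    - [[0,0,0],[0,0,0],-1]

```text
time: 6.95
ee_pos: [0.4826, 0.2293, 0.2655]
orientation: [0.6, 0.555, 0.437, -0.374]
ft_force: [1.0, 0.1, -1.9]
opening: 0.145
```

```bash
python3 - <<'E'
from h import *
c,P=grab('wrist','w4');c,P=grab('scene','s4')
E
python3 tgt.py 1.5 0 140; python3 strap.py w4
```

```text
turn deg [ 0.04 -0.11  0.07] shift cm [-0.08  0.12  0.09] TCP in clamp mm [  1.85  -1.29 138.95]
ft clamp [-0.9 -0.3 -1.9] xc [0.934 0.104 0.343] zc [-0.341 -0.038  0.939] t 7.05 open 0.14651726177290697
w4 17802
w4 [0.2355 0.1111 0.5286] yaw 6.366053877163923 0.00038321405866539177 y0,yaw,x0 at z=.135
w4 strap 5251 [-0.0365 -0.0408 -0.0208] [ 0.0419  0.0421 -0.016 ] mid [ 0.0027  0.0006 -0.0184] zmed -0.0177
 hole 1 89 (np.float64(316.4), np.float64(187.9)) [ 0.0026  0.0241 -0.0177]
 hole -1 450 (np.float64(314.2), np.float64(254.3)) [ 0.0008 -0.0324 -0.0177]
w4 strap 5253 [-0.0422 -0.0421 -0.0187] [ 0.0362  0.0407 -0.0139] mid [-0.003  -0.0007 -0.0163] zmed -0.0156
 hole 1 89 (np.float64(316.4), np.float64(187.9)) [-0.0031  0.0227 -0.0156]
 hole -1 450 (np.float64(314.2), np.float64(254.3)) [-0.0049 -0.0337 -0.0156]
```

View pics/w4.png

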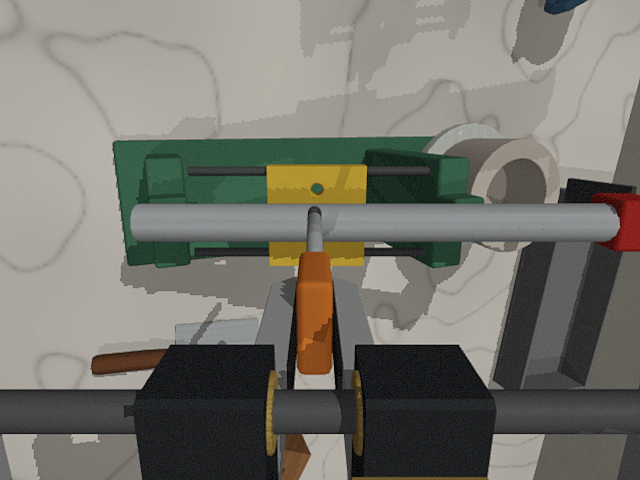

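View pics/s4.png

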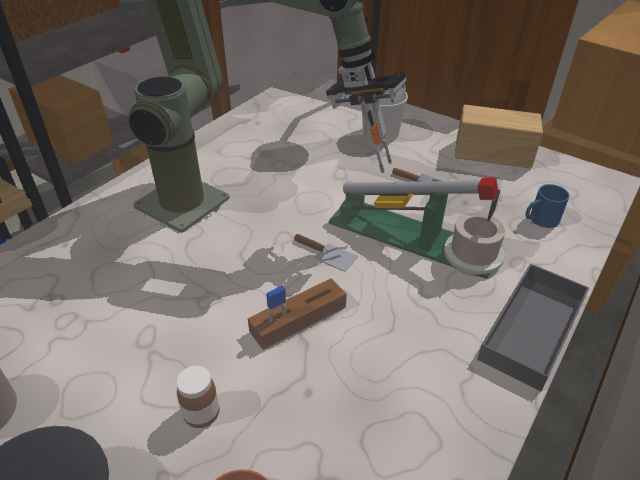

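```bash
cat > rel.py <<'E'
from h import *
import sys
fn=sys.argv[1]
d=np.load(f'pics/{fn}.npz');P=d['P'];im=d['im'];hsv=cv2.cvtColor(im,cv2.COLOR_RGB2HSV);H,S,V=[hsv[...,i].astype(int) for i in range(3)]
o=robot.get_obs();M=quat(o['orientation']).as_matrix();T=(P-np.array(o['ee_pos']))@M
v,u=np.mgrid[0:480,0:640]
m=(H>5)&(H<16)&(S>150)&(u>280)&(u<350)&(T[...,0]<.03)
e=cv2.erode(m.astype(np.uint8),np.ones((3,3)))>0
t=T[e];print('grip n',m.sum(),'lo',np.percentile(t,1,axis=0).round(4),'hi',np.percentile(t,99,axis=0).round(4))
l=(S<60)&(u>295)&(u<340)&(T[...,0]>.02)&(T[...,0]<.095)&(abs(T[...,1])<.012)&(v<300)
for a in np.arange(.02,.095,.01):
    w=l&(T[...,0]>a)&(T[...,0]<a+.01)
    if w.sum()>5: print('leg x',a.round(3),w.sum(),T[w].mean(0).round(4),np.ptp(T[w][:,1]).round(4))
print(T[208,315],T[215,315])
E
python3 rel.py w4
```

```text
grip n 4205 lo [-0.0373 -0.0067 -0.0199] hi [-0.0019  0.006   0.0175]
leg x 0.02 145 [ 0.0245 -0.0004 -0.0244] 0.0077
leg x 0.03 65 [ 0.0345 -0.0004 -0.0258] 0.0079
leg x 0.04 53 [ 0.0449 -0.0004 -0.0258] 0.0073
leg x 0.05 56 [ 0.0551 -0.0003 -0.0258] 0.0076
leg x 0.06 47 [ 0.0651 -0.0005 -0.026 ] 0.0079
leg x 0.07 25 [ 0.0737 -0.0005 -0.0259] 0.008
[ 6.67626933e-02 -5.54024726e-05 -2.67875934e-02] [ 4.85039645e-02 -6.18423731e-05 -2.64672451e-02]
```

```bash
python3 tgt.py 2.9 0.4 115;python3 tgt.py 2.9 0.4 78
```

```text
turn deg [ 0.04 -0.11  0.07] shift cm [ 0.9   0.27 -2.21] TCP in clamp mm [  1.85  -1.29 138.95]
ft clamp [-0.9 -0.3 -1.9] xc [0.934 0.104 0.343] zc [-0.341 -0.038  0.939] t 7.05 open 0.14651726177290697
turn deg [ 0.04 -0.11  0.07] shift cm [ 2.16  0.41 -5.69] TCP in clamp mm [  1.85  -1.29 138.95]
ft clamp [-0.9 -0.3 -1.9] xc [0.934 0.104 0.343] zc [-0.341 -0.038  0.939] t 7.05 open 0.14651726177290697
```

Emit:
play_rows:
  rows:
    - [[0,0,0],[0.3,0.2,-0.6],-1]
    - [[0,0,0],[0.9,0.27,-2.2],-1]
    - [[0,0,0],[1.3,0.32,-3.4],-1]
    - [[0,0,0],[1.7,0.36,-4.5],-1]
    - [[0,0,0],[2.0,0.4,-5.3],-1]
    - [[0,0,0],[2.15,0.41,-5.7],-1]
    - [[0,0,0],[2.15,0.41,-5.7],-1]
    - [[0,0,0],[2.15,0.41,-5.7],-1]
    - [[0,0,0],[2.15,0.41,-5.7],-1]

```text
time: 7.95
ee_pos: [0.5049, 0.2346, 0.2103]
orientation: [0.601, 0.556, 0.437, -0.372]
ft_force: [-0.8, 0.1, -3.1]
opening: 0.145
```

```bash
python3 - <<'E'
from h import *
c,P=grab('wrist','w5')
E
python3 tgt.py 2.9 0.4 68; python3 rel.py w5; python3 strap.py w5;for i in 1 2 3; do python3 tgt.py 2.9 .4 68|head -1; done
```

```text
turn deg [-0.01  0.   -0.03] shift cm [ 0.32 -0.09 -1.04] TCP in clamp mm [ 3.61  1.61 78.83]
ft clamp [-1.1  0.5 -2.3] xc [0.934 0.104 0.343] zc [-0.341 -0.038  0.939] t 8.0 open 0.14946201238153586
grip n 4210 lo [-0.0377 -0.006  -0.0199] hi [-0.0027  0.0066  0.0178]
leg x 0.02 139 [ 0.0246  0.0005 -0.0245] 0.0077
leg x 0.03 62 [ 0.0347  0.0003 -0.0256] 0.0079
leg x 0.04 52 [ 0.0448  0.0004 -0.0257] 0.0077
leg x 0.05 47 [ 0.0547  0.0004 -0.026 ] 0.0069
leg x 0.06 573 [ 0.0657  0.0006 -0.0046] 0.0231
leg x 0.07 180 [ 0.0734  0.0002 -0.0125] 0.0234
[ 0.06704694  0.00077784 -0.02656503] [ 0.04741095  0.00074476 -0.02652699]
w5 24480
w5 [0.2355 0.1109 0.5285] yaw 6.351983632799882 0.0003687882306846954 y0,yaw,x0 at z=.135
w5 strap 6244 [-0.0366 -0.0392 -0.0224] [ 0.0421  0.0421 -0.0162] mid [ 0.0027  0.0014 -0.0193] zmed -0.0178
 hole 1 181 (np.float64(313.2), np.float64(207.6)) [ 0.0032  0.0227 -0.0177]
 hole -1 1579 (np.float64(314.3), np.float64(285.3)) [ 0.004  -0.0333 -0.0176]
w5 strap 6254 [-0.0424 -0.0406 -0.0204] [ 0.0363  0.0407 -0.0141] mid [-0.003   0.     -0.0172] zmed -0.0156
 hole 1 154 (np.float64(313.0), np.float64(206.5)) [-0.0027  0.0221 -0.0156]
 hole -1 1579 (np.float64(314.3), np.float64(285.3)) [-0.0018 -0.0347 -0.0155]
turn deg [-0.01  0.   -0.03] shift cm [ 0.32 -0.09 -1.04] TCP in clamp mm [ 3.61  1.61 78.83]
turn deg [-0.01  0.   -0.03] shift cm [ 0.32 -0.09 -1.04] TCP in clamp mm [ 3.61  1.61 78.83]
turn deg [-0.01  0.   -0.03] shift cm [ 0.32 -0.09 -1.04] TCP in clamp mm [ 3.61  1.61 78.83]
```

View pics/w5.png

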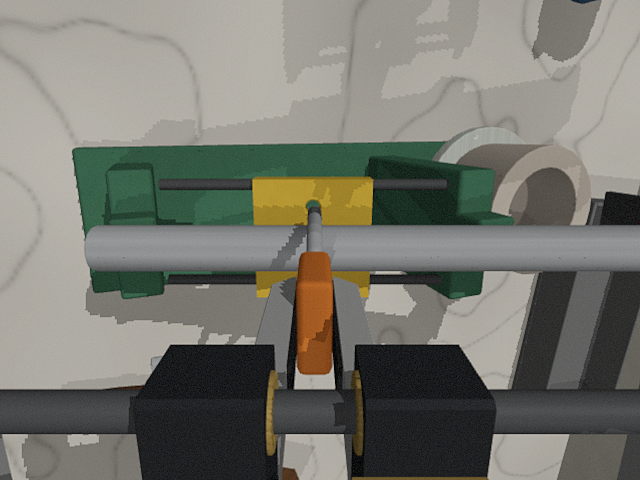

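```bash
cat > rel2.py <<'E'
from h import *
import sys
def meas(fn=None):
    c=camera('wrist');K=c['mtx'];z=c['range_z'];v,u=np.mgrid[0:480,0:640]
    T4=np.array(c['tool_from_camera'])
    T=np.stack([(u-K[0,2])/K[0,0]*z,(v-K[1,2])/K[1,1]*z,z],-1)@T4[:3,:3].T+T4[:3,3]; T[z==0]=np.nan
    if fn: cv2.imwrite(f'pics/{fn}.png',c['image'][:,:,::-1])
    hsv=cv2.cvtColor(c['image'],cv2.COLOR_RGB2HSV);H,S,V=[hsv[...,i].astype(int) for i in range(3)]
    l=(S<60)&(u>295)&(u<340)&(T[...,0]>.025)&(T[...,0]<.055)&(abs(T[...,1])<.006)&(v<320)&(T[...,2]<-.01)
    print('leg y,z by camera',T[l][:,1:].mean(0)*1000, 'slope',np.polyfit(T[l][:,0],T[l][:,1],1))
    yel=(H>18)&(H<30)&(S>150)&(V>50)&(T[...,0]>.03)&(v<330)
    p=T[yel]
    # plate: edges in tool y, for pixels on far side strip
    s=yel&(T[...,2]<-.026)
    q=T[s];print('plate x',np.median(q[:,0])*1000,'y edges',np.percentile(q[:,1],[1,99])*1000,'mid',np.percentile(q[:,1],[1,99]).mean()*1000,'far edge z',np.percentile(q[:,2],1)*1000)
    # tube: grey, fit y-dir line of axis
    # hole: non yellow enclosed
    f=(yel).astype(np.uint8);cs,hi=cv2.findContours(f,cv2.RETR_CCOMP,cv2.CHAIN_APPROX_NONE)
    d=np.median(q[:,0])
    for i,k in enumerate(cs):
        if hi[0][i][3]>=0 and cv2.contourArea(k)>15:
            k=k[:,0].astype(float)
            # ray-plane intersection with tool x=d
            ray=np.c_[(k[:,0]-K[0,2])/K[0,0],(k[:,1]-K[1,2])/K[1,1],np.ones(len(k))]@T4[:3,:3].T
            X=T4[:3,3]+ray*((d-T4[0,3])/ray[:,0])[:,None]
            print('hole bbox y',X[:,1].min()*1000,X[:,1].max()*1000,'z',X[:,2].min()*1000,X[:,2].max()*1000,'mid',(X.min(0)+X.max(0))[1:]*500)
if __name__=='__main__': 
    np.set_printoptions(precision=2,suppress=True); meas(sys.argv[1] if len(sys.argv)>1 else None); meas()
E
python3 rel2.py w6
```

```text
leg y,z by camera [  0.33 -25.51] slope [0.01 0.  ]
plate x 96.64911461819378 y edges [-40.39  38.22] mid -1.0871974662385182 far edge z -40.39652103767817
leg y,z by camera [  0.39 -25.54] slope [0. 0.]
plate x 96.58914144063002 y edges [-40.16  38.24] mid -0.9584171256802853 far edge z -40.403292226560126
```

Emit:
play_rows:
  rows:
    - [[0,0,0],[-0.11,-0.11,-0.05],-1]
    - [[0,0,0],[0.03,-0.1,-0.42],-1]
    - [[0,0,0],[0.16,-0.08,-0.8],-1]
    - [[0,0,0],[0.3,-0.06,-1.17],-1]
    - [[0,0,0],[0.3,-0.06,-1.17],-1]
    - [[0,0,0],[0.3,-0.06,-1.17],-1]
    - [[0,0,0],[0.3,-0.06,-1.17],-1]

```text
time: 8.8
ee_pos: [0.5076, 0.2338, 0.1978]
orientation: [0.601, 0.556, 0.437, -0.373]
ft_force: [0.6, -0.6, -4.1]
opening: 0.147
```

```bash
python3 rel2.py w7; python3 tgt.py 2.9 0.4 58
```

```text
leg y,z by camera [  0.36 -25.52] slope [0. 0.]
plate x 84.05567095608332 y edges [-38.29  40.26] mid 0.9839894093967988 far edge z -41.49228946633815
leg y,z by camera [  0.35 -25.44] slope [-0.  0.]
plate x 84.09980388155125 y edges [-38.42  40.19] mid 0.8828750517328697 far edge z -41.475110625140466
turn deg [ 0.01 -0.05 -0.03] shift cm [ 0.38  0.02 -0.75] TCP in clamp mm [ 1.91  0.58 66.34]
ft clamp [-1.2  0.5 -2.9] xc [0.934 0.104 0.343] zc [-0.341 -0.038  0.939] t 8.9 open 0.1498923318411317
```

View pics/w7.png

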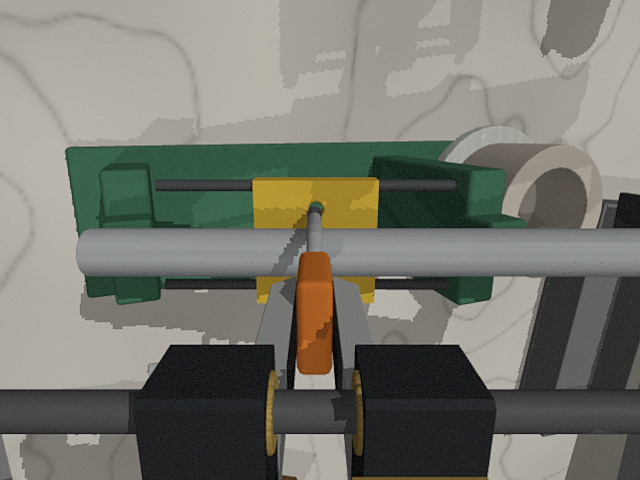

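Emit:
play_rows:
  rows:
    - [[0,0,0],[0.06,0.01,0.02],-1]
    - [[0,0,0],[0.11,0.01,-0.12],-1]
    - [[0,0,0],[0.16,0.02,-0.26],-1]
    - [[0,0,0],[0.21,0.02,-0.4],-1]
    - [[0,0,0],[0.26,0.03,-0.54],-1]
    - [[0,0,0],[0.26,0.03,-0.54],-1]
    - [[0,0,0],[0.26,0.03,-0.54],-1]

```text
time: 9.6
ee_pos: [0.51, 0.2341, 0.1922]
orientation: [0.601, 0.556, 0.437, -0.373]
ft_force: [0.6, -0.1, -3.1]
opening: 0.147
```

```bash
python3 rel2.py w8; python3 tgt.py 2.9 0.4 50
```

```text
leg y,z by camera [  0.15 -23.33] slope [-0.03  0.  ]
plate x 77.88595643123483 y edges [-38.73  39.83] mid 0.5504734057860811 far edge z -41.523723212479034
leg y,z by camera [  0.13 -23.23] slope [-0.01  0.  ]
plate x 78.03075821907008 y edges [-38.84  39.8 ] mid 0.47928264411384314 far edge z -41.5174812644928
turn deg [ 0.02 -0.07 -0.03] shift cm [ 0.4   0.03 -0.94] TCP in clamp mm [ 2.33  0.54 60.22]
ft clamp [-0.8  0.3 -1.6] xc [0.934 0.104 0.343] zc [-0.341 -0.038  0.939] t 9.7 open 0.1451288709950887
```

View pics/w8.png

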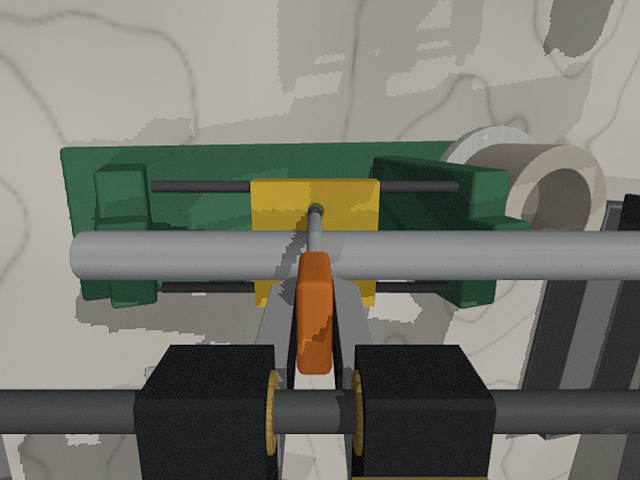

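Tips are about 3 mm past the strap's top with no contact force, so both legs are in the holes. Continuing down.

Emit:
play_rows:
  rows:
    - [[0,0,0],[0.07,0.01,-0.19],-1]
    - [[0,0,0],[0.14,0.02,-0.38],-1]
    - [[0,0,0],[0.2,0.02,-0.56],-1]
    - [[0,0,0],[0.27,0.03,-0.75],-1]
    - [[0,0,0],[0.34,0.04,-0.94],-1]
    - [[0,0,0],[0.34,0.04,-0.94],-1]

```text
time: 10.3
ee_pos: [0.5133, 0.2344, 0.1824]
orientation: [0.601, 0.555, 0.437, -0.373]
ft_force: [-0.1, -0.2, -3.0]
opening: 0.148
```

```bash
python3 tgt.py 2.6 0.5 30; python3 rel2.py
```

```text
turn deg [ 0.03 -0.12 -0.02] shift cm [ 0.74  0.08 -1.84] TCP in clamp mm [ 1.94  0.47 49.79]
ft clamp [-1.1 -0.2 -2.7] xc [0.934 0.104 0.343] zc [-0.341 -0.038  0.939] t 10.3 open 0.1482276553850946
leg y,z by camera [ -0.13 -22.13] slope [-0.01  0.  ]
plate x 67.59557698912832 y edges [-38.3   40.16] mid 0.926761732076755 far edge z -41.59127213328367
leg y,z by camera [ -0.13 -22.12] slope [-0.01  0.  ]
plate x 67.78739516019884 y edges [-38.59  39.99] mid 0.6985723189208183 far edge z -41.54647727841272
```

Emit:
play_rows:
  rows:
    - [[0,0,0],[0.12,0.01,-0.17],-1]
    - [[0,0,0],[0.19,0.02,-0.36],-1]
    - [[0,0,0],[0.26,0.03,-0.55],-1]
    - [[0,0,0],[0.32,0.03,-0.73],-1]
    - [[0,0,0],[0.39,0.04,-0.92],-1]
    - [[0,0,0],[0.46,0.05,-1.11],-1]
    - [[0,0,0],[0.53,0.05,-1.3],-1]
    - [[0,0,0],[0.6,0.06,-1.49],-1]
    - [[0,0,0],[0.67,0.07,-1.68],-1]
    - [[0,0,0],[0.67,0.07,-1.68],-1]

```text
time: 11.4
ee_pos: [0.52, 0.2351, 0.1657]
orientation: [0.601, 0.556, 0.437, -0.373]
ft_force: [-0.5, -0.3, -2.8]
opening: 0.145
```

```bash
python3 tgt.py 2.6 0.5 27; python3 rel2.py w9
```

```text
turn deg [ 0.03 -0.12 -0.02] shift cm [ 0.17  0.03 -0.44] TCP in clamp mm [ 2.54  0.43 31.75]
ft clamp [-1.5 -0.3 -2.5] xc [0.934 0.104 0.343] zc [-0.341 -0.038  0.939] t 11.4 open 0.14484571141633526
leg y,z by camera [  0.23 -23.06] slope [ 0.01 -0.  ]
plate x 49.55680690342566 y edges [-39.06  39.5 ] mid 0.21709599672675717 far edge z -41.60732093473246
leg y,z by camera [  0.19 -23.2 ] slope [ 0.02 -0.  ]
plate x 49.71969143976659 y edges [-39.19  39.38] mid 0.09126099466898879 far edge z -41.58442835865605
```

View pics/w9.png

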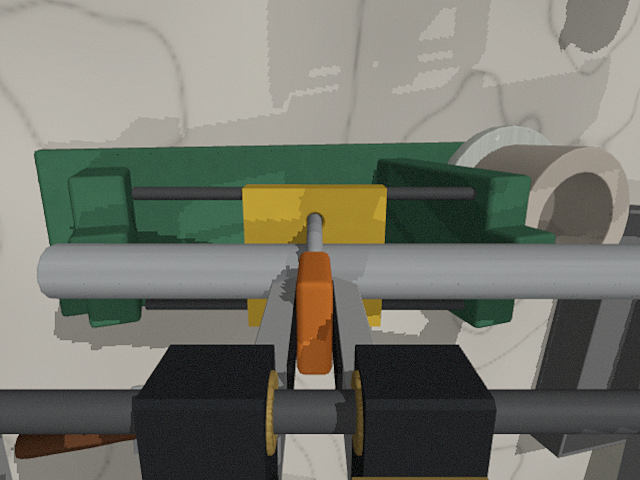

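The leg runs through the strap hole at (315,218) with nothing touching. About 4 mm is left until the bow seats.

Emit:
play_rows:
  rows:
    - [[0,0,0],[0.05,0.01,-0.14],-1]
    - [[0,0,0],[0.1,0.01,-0.28],-1]
    - [[0,0,0],[0.13,0.01,-0.36],-1]
    - [[0,0,0],[0.13,0.01,-0.36],-1]

```text
time: 11.9
ee_pos: [0.5214, 0.2352, 0.1623]
orientation: [0.601, 0.556, 0.437, -0.373]
ft_force: [-0.4, -0.4, -2.8]
opening: 0.147
```

Emit:
play_rows:
  rows:
    - [[0,0,0],[0.03,0,-0.09],-1]
    - [[0,0,0],[0.03,0,-0.09],-1]

```text
time: 12.1
ee_pos: [0.5218, 0.2353, 0.1615]
orientation: [0.601, 0.556, 0.437, -0.373]
ft_force: [0.5, -0.2, -1.9]
opening: 0.145
```

```bash
python3 tgt.py 2.6 0.5 27; python3 rel2.py
```

```text
turn deg [ 0.02 -0.08 -0.03] shift cm [-0.01  0.01 -0.03] TCP in clamp mm [ 2.77  0.43 27.25]
ft clamp [-0.2 -0.3 -2. ] xc [0.934 0.104 0.343] zc [-0.341 -0.038  0.939] t 12.1 open 0.1454685750041858
leg y,z by camera [  0.1  -24.38] slope [ 0.01 -0.  ]
plate x 45.03627297829513 y edges [-39.17  39.28] mid 0.05444117113694025 far edge z -41.65332927611992
leg y,z by camera [  0.16 -24.46] slope [ 0.01 -0.  ]
plate x 45.088411715521666 y edges [-39.24  39.25] mid 0.005367095713484926 far edge z -41.64450269464047
```

Emit:
play_rows:
  rows:
    - [[0,0,0],[0.02,0,-0.06],-1]
    - [[0,0,0],[0.02,0,-0.06],-1]

```text
time: 12.4
ee_pos: [0.5221, 0.2353, 0.1613]
orientation: [0.601, 0.556, 0.437, -0.373]
ft_force: [-0.8, 0.3, -1.8]
opening: 0.146
```

Emit:
play_rows:
  rows:
    - [[0,0,0],[0.02,0,-0.06],-1]
    - [[0,0,0],[0.02,0,-0.06],-1]

```text
time: 12.6
ee_pos: [0.5221, 0.2354, 0.1612]
orientation: [0.601, 0.556, 0.437, -0.373]
ft_force: [-4.6, -1.7, 3.0]
opening: 0.148
```

Emit:
play_rows:
  rows:
    - [[0,0,0],[0.02,0,-0.06],-1]
    - [[0,0,0],[0.02,0,-0.06],-1]

```text
time: 12.8
ee_pos: [0.5222, 0.2354, 0.1611]
orientation: [0.601, 0.556, 0.437, -0.373]
ft_force: [-8.0, -1.1, 8.8]
opening: 0.148
```

Axial force is up to about 11 N and the tool has stopped moving, so the bow is seated. I'll ease off, release and retreat along the tube's normal.

Emit:
play_rows:
  rows:
    - [[0,0,0],[-0.03,0,0.08],-1]
    - [[0,0,0],[-0.03,0,0.08],-0.6]
    - [[0,0,0],[-0.03,0,0.08],-0.4]
    - [[0,0,0],[-0.03,0,0.08],-0.2]
    - [[0,0,0],[-0.03,0,0.08],0]
    - [[0,0,0],[-0.03,0,0.08],0]
    - [[0,0,0],[-0.03,0,0.08],0]

```text
time: 13.5
ee_pos: [0.5222, 0.2353, 0.1606]
orientation: [0.601, 0.556, 0.437, -0.373]
ft_force: [-0.5, -0.9, 0.7]
opening: 0.5
```

```bash
python3 tgt.py 2.6 0.5 27; python3 rel2.py w10
```

```text
turn deg [ 0.02 -0.07 -0.02] shift cm [-0.05  0.01  0.06] TCP in clamp mm [ 2.85  0.38 26.23]
ft clamp [-0.3 -0.8  0.8] xc [0.934 0.104 0.343] zc [-0.341 -0.038  0.939] t 13.5 open 0.4998180342300749
leg y,z by camera [  0.65 -24.93] slope [-0.02  0.  ]
plate x 44.05878410154511 y edges [-39.27  39.11] mid -0.07988096852691237 far edge z -41.67007874395009
leg y,z by camera [  0.72 -24.84] slope [-0.03  0.  ]
plate x 44.05807677476914 y edges [-39.3   39.15] mid -0.07609381060565482 far edge z -41.667770205063874
```

View pics/w10.png

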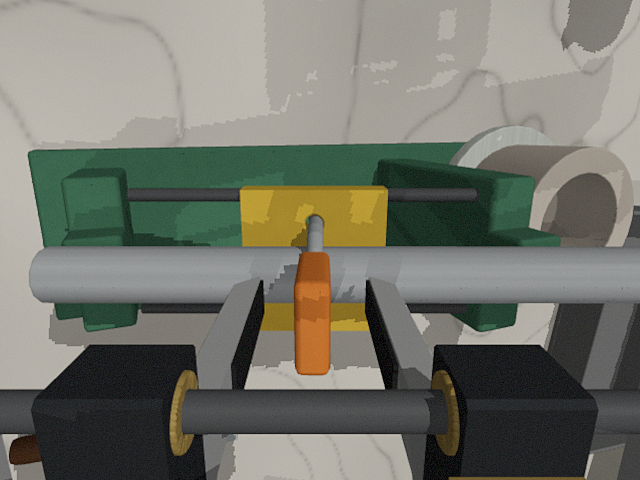

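The fingers are clear on both sides of the grip at (313,312), and the U-bolt stands in the strap. It leans slightly, as the slack in the holes allows. Retreating.

Emit:
play_rows:
  rows:
    - [[0,0,0],[-0.3,0,0.9],0]
    - [[0,0,0],[-1,-0.1,2.8],0]
    - [[0,0,0],[-2.4,-0.3,6.6],0]
    - [[0,0,0],[-3.8,-0.4,10.3],0]
    - [[0,0,0],[-4.5,-0.5,12],0]
    - [[0,0,0],[-4.5,-0.5,12],0]
    - [[0,0,0],[-4.5,-0.5,12],0]
    - [[0,0,0],[-4.5,-0.5,12],0]

```text
time: 14.4
ee_pos: [0.4763, 0.2299, 0.2787]
orientation: [0.6, 0.555, 0.438, -0.374]
ft_force: [-0.1, -0.2, -0.3]
opening: 0.506
```

Run:
```python
from h import *
np.set_printoptions(precision=4,suppress=True)
c,P=grab('wrist','w11');im=c['image'];hsv=cv2.cvtColor(im,cv2.COLOR_RGB2HSV);H,S=hsv[...,0],hsv[...,1]
c2,_=grab('scene','s11');c3,_=grab('side','d11')
Rc=R.from_euler('ZY',[.1108,-.35]).as_matrix();Q=(P-np.array([.5285,.2355,.135]))@Rc
m=(H>5)&(H<16)&(S>150)&(Q[...,2]>.01)&(Q[...,2]<.08)&(abs(Q[...,1])<.04)&(abs(Q[...,0])<.04)
q=Q[m];print('grip n',len(q),np.percentile(q,1,axis=0),np.percentile(q,99,axis=0))
top=q[q[:,2]>.056];print('top mean',top.mean(0),'z',np.median(top[:,2]),'rect',cv2.minAreaRect((top[:,:2]*1000).astype(np.float32)))
a=cv2.imread('pics/w11.png');b=cv2.imread('pics/s11.png');d=cv2.imread('pics/d11.png')
cv2.imwrite('pics/c11.png',np.vstack([np.hstack([cv2.resize(a,(400,300)),cv2.resize(b[140:290,300:500],(400,300))]),np.hstack([cv2.resize(b,(400,300)),cv2.resize(d,(400,300))])]))
```

```text
grip n 1272 [-0.0044 -0.018   0.0313] [0.0091 0.0204 0.0649]
top mean [0.0022 0.0019 0.0629] z 0.0631394037310964 rect ((2.3651561737060547, 0.9493522644042969), (39.213748931884766, 13.655281066894531), 89.77574157714844)
```

View pics/c11.png

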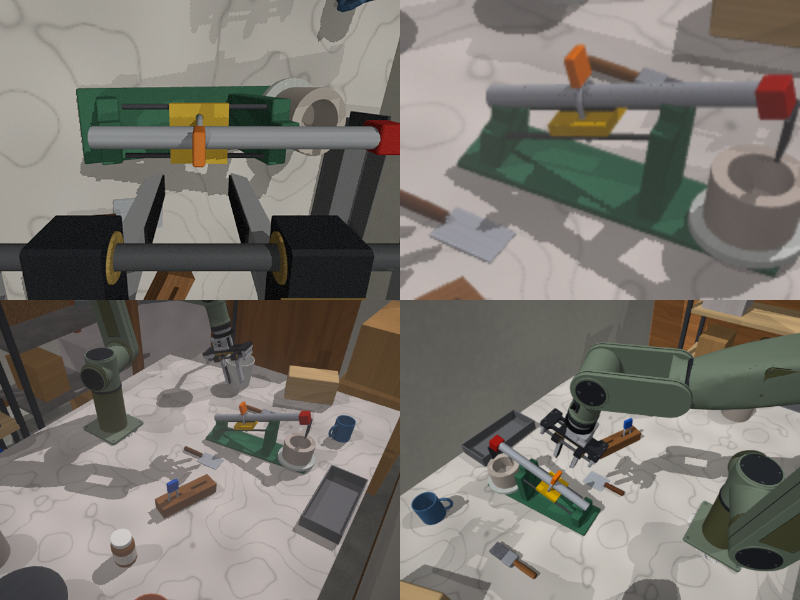

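The grip's top is 63 mm above the tube axis, and fully home should give -54 + 117 = 63 mm. Its centre is at x = +2.4 mm, y = +1 mm, and it is square to the tube. Bystanders and the blue U-bolt look unmoved.

```bash
python3 -c "
from plant import robot
print(robot.get_obs()['joint_vel'].round(3)); print(robot.finish_job())"
```

```text
[ 0.002 -0.003 -0.009 -0.002  0.001  0.   ]
the job is handed in; nothing more can be done
None
```

The orange U-bolt is seated on the tube with its legs through the yellow strap. I handed the job in at about 14.5 s of the 72 s allowed; the hand-in gives no verdict.

**What I did:** I gripped it across its thin side, lifted it straight out of the rack and tilted it square to the tube. Then I lowered it in small steps, using the wrist camera to find the strap's holes about 2.5 mm uphill of mid-range. The legs went in with no contact force. At the bottom the axial force rose to about 11 N as the bow met the tube, and I released and backed off.

**Last checks:**
- **Height:** the grip's top is 63 mm above the tube axis, which matches fully home (tips 54 mm below).
- **Position:** about +2.4 mm along the tube and about +1 mm sideways (a second estimate gave +1.9 mm), and its plane is square across the tube to within about 0.3°.
- **Lean:** it tipped slightly in the strap holes when released, well inside the 0.2 rad limit.
- **Clear of the robot:** the gripper was well clear, and the force reading was near zero.
- **Bystanders:** the jar, scraper, brush and blue U-bolt look unmoved in the scene and side views. I judged that by eye and did not measure it.

**Disagreement:** the fixed cameras placed the tube about 2 mm off from the wrist camera. I used the wrist camera, and the force rose at the depth it predicted.

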